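Line up the toner bottles by height on the display riser

ROBOT

A 6-joint arm with a two-finger parallel gripper is mounted at the origin on the work surface. World frame = base frame: x ahead of the robot, y to its left, z up, the work surface at z = 0. Lengths are in m, angles in degrees, forces in N, time in s.
With the tool pointing down it reaches from about 0.4 to 0.825 m from the base axis. Payload 7 kg.
Tool frame: the origin (TCP) lies midway between the tips of the shut fingers; the grasp point (between the pads) lies 19 mm behind it; z points along the fingers, y is the line along which they close (so a half turn about z gives the same grasp; the last joint's range is limited). The gripper opens to 88 mm and grips with 3 to 60 N. Pads are 19 mm wide; open, the fingers measure 130 mm over their backs; the gripper's body (78 mm by 193 mm) begins 47 mm behind the grasp point.
Start: joints at [-60.671, 20.546, 0.682, 0, -70.136, -16.507], TCP at [0.15, -0.658, 0.227] pointing down, gripper open.
Joint ranges: [-176.03, 176.03], [-82.01, 121.73], [-58.28, 71.71], [-173.87, 95.51], [-174.79, -0.11], [-173.66, 173.66]. Speed limits (degrees/s): [136.94, 136.94, 172.46, 180, 180, 180].

INTERFACE

Orientations are given as [roll, pitch, yaw] about the fixed x, y, z axes, in that order (R = Rz(yaw) Ry(pitch) Rx(roll)).
In Python, from plant import r, eyes, workorder gives the robot as it stands.
- The arm moves only by the tool step_arm, never from a script. Its argument "plan" is a list of rows, each a list of 5 numbers: the shift along the tool's x, y, z each as a share of 25 cm, from -1 to 1, then the turn about the tool's z as a share of 60 degrees, from -1 to 1, then the finger opening in mm, from 0 to 87.6. In form: [[x, y, z, turn, jaw], ...]. A call has 1 to 12 rows; each row is the pose to reach, as a shift and turn from the pose commanded when the call began, along the tool's axes at that moment; what a row does not reach only later rows make up. A row lasts 1/12 s, in which the tool goes at most 41.7 mm and 7.16 degrees, less where a joint would pass 70% of its speed; a pose out of reach is approached as far as the arm can. A call with a number of a shift or a turn outside -1 to 1 is refused whole. A call with a gripper value outside its range is refused whole. The fingers move at their own pace and stop on an object; "newtons" is the grip in N (left out, the last holds). Time passes only in rows, so rows that repeat a pose let the fingers close. It gives the time, the measured TCP pose, the force, the opening and the grip force at its end, in the units of the state.
- r.get_state(): the state, without advancing time (a new reading comes with each control period).
- eyes.capture(name): name is "scene" or "top" or "wrist"; returns the picture (480x640x3 uint8, red, green, blue); there is no depth.
- eyes.camera_model(name): a dict with "fov_y" (degrees; the focal length in pixels is half the picture's height over the tangent of half this angle, whatever the lens; pixels are square), "cx", "cy" (the principal point, pixels), "world_to_cam" (4x4, takes a point from world to camera coordinates); the wrist camera has in their place "hand_eye" (4x4, takes a point from camera to tool coordinates, whose origin is the TCP and whose axes are the flange's). Camera axes: x right, y up, looking along -z (the intrinsics and any distortion apply to the point x, -y, -z); pixel columns grow to the right and rows downward; lengths in m; the calibration is good to about 2 mm. A picture is of the moment at which its call begins: read the wrist's pose just before it. camera_model takes no time and is no camera call.
- workorder.close_job(): hands the job in; it is judged then, once.
The state is a dict: "time_s": time; "joints": joint angles; "qd": joint speeds; "joint_torque": joint torques, N m; "tcp_pos": TCP position; "eef_rot": TCP orientation; "contact_force": force on the tool from outside, world axes, zero at the start; "moment": the same for the moment, N m; "gripper_width": finger opening in m; "gripper_force": force on a finger pad.
Only numpy, scipy, OpenCV 4.12 (cv2) and the standard library are available. Lean on these libraries where they do the work, as an engineer would, in place of code of your own. Each camera call takes 0.05 s, during which the arm holds its last target. There are 200 camera calls.

TASK

Line the four toner refill bottles up by height on the display riser, one standing upright in the middle of each round pad: the tallest on the pad next to the green end stop, then the next shorter on each pad in turn, down to the shortest at the plain end. Do not tip any bottle over, and leave the small carton beside the riser where it is.

Things in the scene. Friction and masses are not known exactly. Their poses are not given: they have to be found in the camera images.
- yellow_center (a point): toner refill bottle with yellow cap and yellow band, 70 mm tall in all: an upright white cylinder 46 mm in diameter and 56 mm tall, with a cap 30 mm in diameter and 14 mm tall on top; about 90 g, give or take a third; loose, standing upright on the desk at the start. The point is its centre, 35 mm above its underside and 35 mm below its top; z is up along the bottle
- cyan_center (a point): toner refill bottle with cyan cap and cyan band, 90 mm tall in all: an upright white cylinder 46 mm in diameter and 76 mm tall, with a cap 30 mm in diameter and 14 mm tall on top; about 120 g, give or take a third; loose, standing upright on the desk at the start. The point is its centre, 45 mm above its underside and 45 mm below its top; z is up along the bottle
- black_center (a point): toner refill bottle with black cap and black band, 110 mm tall in all: an upright white cylinder 46 mm in diameter and 96 mm tall, with a cap 30 mm in diameter and 14 mm tall on top; about 150 g, give or take a third; loose, standing upright on the desk at the start. The point is its centre, 55 mm above its underside and 55 mm below its top; z is up along the bottle
- magenta_center (a point): toner refill bottle with magenta cap and magenta band, 130 mm tall in all: an upright white cylinder 46 mm in diameter and 116 mm tall, with a cap 30 mm in diameter and 14 mm tall on top; about 180 g, give or take a third; loose, standing upright on the desk at the start. The point is its centre, 65 mm above its underside and 65 mm below its top; z is up along the bottle
- pad1: round grey pad with a black rim, 66 mm in diameter, 2 mm thick, number 1 of four alike in a straight row 85 mm apart, fixed on top of a white and aluminium display riser (410 mm long, 100 mm wide, its top 20 mm above the desk; the row runs along its middle, and the riser does not move during the job). Origin: centre of the pad's underside, 20 mm above the desk, so the pad's top is 2 mm higher; y points along the row from pad 1 towards pad 4, x across it, z up
- pad2: round grey pad with a black rim, 66 mm in diameter, 2 mm thick, number 2 of four alike in a straight row 85 mm apart, fixed on top of a white and aluminium display riser (410 mm long, 100 mm wide, its top 20 mm above the desk; the row runs along its middle, and the riser does not move during the job). Origin: centre of the pad's underside, 20 mm above the desk, so the pad's top is 2 mm higher; y points along the row from pad 1 towards pad 4, x across it, z up
- pad3: round grey pad with a black rim, 66 mm in diameter, 2 mm thick, number 3 of four alike in a straight row 85 mm apart, fixed on top of a white and aluminium display riser (410 mm long, 100 mm wide, its top 20 mm above the desk; the row runs along its middle, and the riser does not move during the job). Origin: centre of the pad's underside, 20 mm above the desk, so the pad's top is 2 mm higher; y points along the row from pad 1 towards pad 4, x across it, z up
- pad4: round grey pad with a black rim, 66 mm in diameter, 2 mm thick, number 4 of four alike in a straight row 85 mm apart, fixed on top of a white and aluminium display riser (410 mm long, 100 mm wide, its top 20 mm above the desk; the row runs along its middle, and the riser does not move during the job). Origin: centre of the pad's underside, 20 mm above the desk, so the pad's top is 2 mm higher; y points along the row from pad 1 towards pad 4, x across it, z up
- green_stop: green end stop, a bar 90 mm across the riser, 22 mm along it and 30 mm high, fixed on top of the riser at one end of the row, 64.5 mm beyond the centre of the last pad there; at either end, by chance (a like stop of bare aluminium is at the other end). Origin: centre of its underside, 20 mm above the desk
- carton: bystander: small brown carton with a white band, 80 x 120 x 70 mm, loose on the desk to the robot's left of the riser (also loose on the desk, not listed: a 34 mm high computer mouse to the right of the riser and a 24 mm high tape roll beyond it). Origin: centre of its underside
Mind the look-alikes: they are no part of the job. Leave any yellow look-alike of the part that bears black_center alone. What is shaped like the part that bears magenta_center but red is not meant.

How it is judged:
By the outcome, as a careful person would: the job done as asked, in the order asked, and still so for the second after the job is handed in, with the robot touching nothing.
It also fails if it takes over 109 s, if anything falls off the work surface, if the arm or the gripper's body presses on something with over 40 N, if the wrist force passes 120 N, or if a joint passes its speed limit or range.

## Working session

There is one attempt and no reset: what is moved stays moved. The work goes in short steps, Python scripts to look and compute and a tool call to move; the robot and the scene stay as the last step left them, time stands still between calls to the robot, and variables do not carry over. Pictures are saved under pics/ and viewed, at most 14 in all, crops included, and the job is handed in when it is done.

Besides the shell and the picture viewer there is one more tool, called after ">>>" as name([rows], argument=value, ...), one row to a line, values as JSON. step_arm: Moves the arm, as the interface text tells. Its arguments: {"type":"object","properties":{"plan":{"type":"array"},"newtons":{"type":"number"}},"required":["plan"]}

```bash
mkdir -p pics; ls; python3 - <<'E'
from plant import r,eyes
import cv2
for n in("scene","top"):
    cv2.imwrite(f"pics/{n}0.png",eyes.capture(n)[:,:,::-1]); m=eyes.camera_model(n); print(n,m)
print(eyes.camera_model("wrist")); print(r.get_state())
E
```

```text
pics
scene {'fov_y': 55.18469798855023, 'cx': 323.1585191748679, 'cy': 240.26613707245957, 'world_to_cam': array([[ 0.68540058,  0.72816239,  0.00236242, -0.40644399],
       [-0.52067876,  0.48782838,  0.70065477,  0.16972881],
       [ 0.50903799, -0.48145925,  0.71349654, -1.14228193],
       [ 0.        ,  0.        ,  0.        ,  1.        ]])}
top {'fov_y': 47.11708519329517, 'cx': 325.55527422377753, 'cy': 247.11780371808015, 'world_to_cam': array([[-0.02571555, -0.99964244,  0.00732795,  0.0773257 ],
       [ 0.99615167, -0.02500997,  0.08400205, -0.50970801],
       [-0.08378874,  0.00945991,  0.99643864, -1.11759276],
       [ 0.        ,  0.        ,  0.        ,  1.        ]])}
{'fov_y': 70.86253658384179, 'cx': 320.2579887679576, 'cy': 246.09424353396975, 'hand_eye': array([[-3.76719097e-04,  9.59657308e-01,  2.81172029e-01,
         7.64874921e-02],
       [ 9.99999851e-01,  2.50539223e-04,  4.84711246e-04,
        -6.65795277e-04],
       [ 3.94712067e-04,  2.81172170e-01, -9.59657259e-01,
        -1.56997497e-01],
       [ 0.00000000e+00,  0.00000000e+00,  0.00000000e+00,
         1.00000000e+00]])}
{'time_s': 0.1, 'joints': array([-6.06704010e+01,  2.05858453e+01,  6.38865629e-01, -1.78531990e-02,
       -7.01365750e+01, -1.65089575e+01]), 'qd': array([-0.02151268, -0.09163884,  0.12214243,  0.0339331 , -0.06332677,
        0.0477271 ]), 'joint_torque': array([-1.32940400e-03, -5.84162557e+01,  2.93755192e+01,  7.01550677e+00,
        1.02334734e-02, -5.53348957e-05]), 'tcp_pos': array([ 0.14967928, -0.65773868,  0.22573159]), 'eef_rot': array([ 1.79915120e+02, -7.65327143e-03, -1.67185431e+02]), 'contact_force': array([-0.16756566,  0.19249766, -0.56536535]), 'moment': array([-0.00038189,  0.0448132 ,  0.01473739]), 'gripper_force': 0.0, 'gripper_width': 0.08763846933130498}
```

View pics/scene0.png

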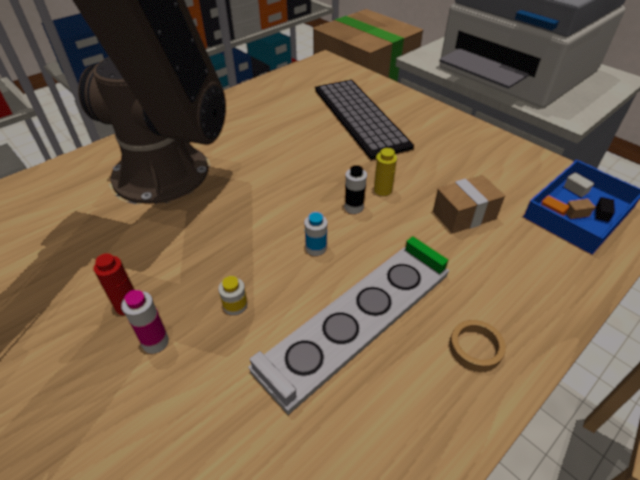

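View pics/top0.png

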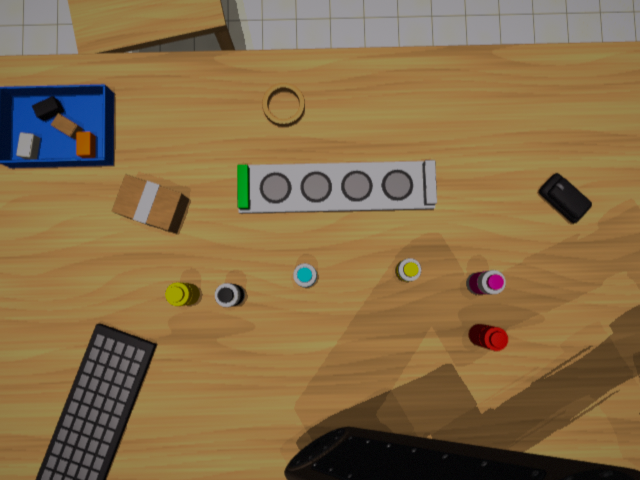

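The scene view shows two yellow-marked bottles and two reddish ones. The plain all-yellow bottle (top view 179,294) is the black bottle's look-alike, and the all-red one (495,338) is the magenta bottle's. The targets have white bodies: black (229,295), cyan (305,275), yellow (410,270) and magenta (492,283). The green stop is at (243,187), the robot's left end. I'll confirm this in an enlarged crop and measure.

```bash
cat > h.py <<'E'
import numpy as np
from plant import r,eyes
from scipy.spatial.transform import Rotation as R
def ray(name,u,v,T=None):
    m=eyes.camera_model(name); f=240/np.tan(np.radians(m["fov_y"]/2))
    d=np.array([(u-m["cx"])/f,-(v-m["cy"])/f,-1])
    if name=="wrist":
        s=T or r.get_state(); E=np.eye(4);E[:3,:3]=R.from_euler("xyz",s["eef_rot"],degrees=True).as_matrix();E[:3,3]=s["tcp_pos"]
        C=E@m["hand_eye"]
    else: C=np.linalg.inv(m["world_to_cam"])
    return C[:3,3],C[:3,:3]@d
def at(name,u,v,z,T=None):
    o,d=ray(name,u,v,T); return o+d*(z-o[2])/d[2]
def proj(name,p):
    m=eyes.camera_model(name); f=240/np.tan(np.radians(m["fov_y"]/2))
    c=m["world_to_cam"]@np.append(p,1); return np.array([m["cx"]+f*c[0]/-c[2],m["cy"]-f*c[1]/-c[2]])
E
python3 - <<'E'
import cv2
a=cv2.imread("pics/top0.png")[150:360,160:520]
cv2.imwrite("pics/c1.png",cv2.resize(a,None,fx=2.2,fy=2.2,interpolation=cv2.INTER_CUBIC))
a=cv2.imread("pics/scene0.png")[140:410,80:480]
cv2.imwrite("pics/c2.png",cv2.resize(a,None,fx=2,fy=2,interpolation=cv2.INTER_CUBIC))
E
```

```text
(no output)
```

View pics/c1.png

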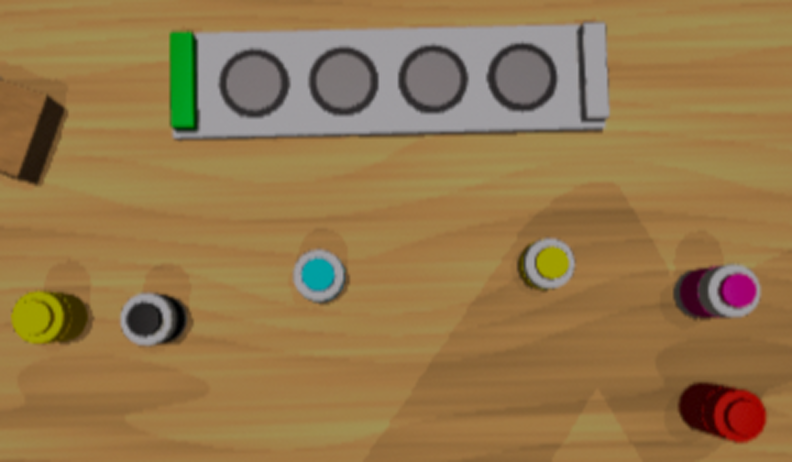

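View pics/c2.png

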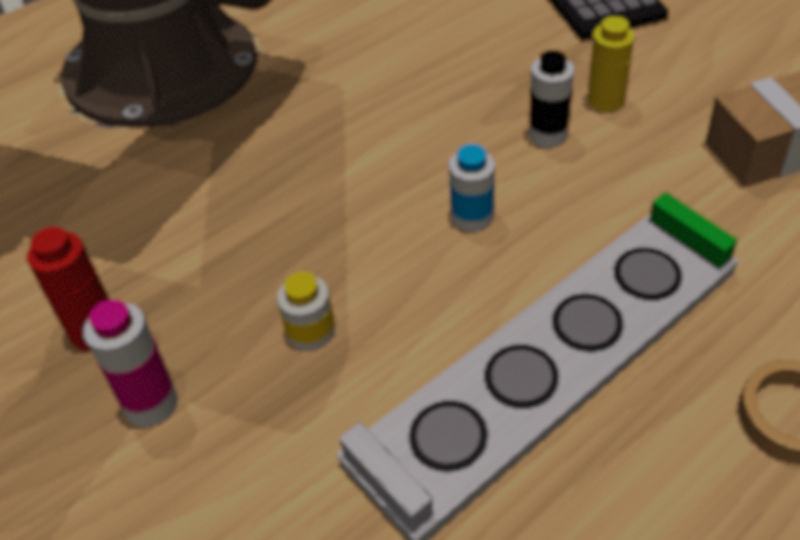

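The crops confirm it. The white-bodied black, cyan, yellow and magenta bottles are the ones meant; the all-red and all-yellow ones are the look-alikes. The green stop is at the left (+y) end.

```bash
python3 - <<'E'
from h import *
from scipy.optimize import least_squares
T={"black":(.11,(147,319),(553,62)),"cyan":(.09,(318,274),(472,156)),"yellow":(.07,(552,263),(301,286)),"magenta":(.13,(738,290),(109,315)),"red":(.13,(743,416),(52,243)),"yl":(.11,(38,317),(615,26)),
"pA":(.022,(254,83),(648,273)),"pB":(.022,(344,81),(588,322)),"pC":(.022,(432.5,78.5),(522,376)),"pD":(.022,(522,77),(448,435))}
for k,(z,t,s) in T.items():
    a=at("top",t[0]/2.2+160,t[1]/2.2+150,z); b=at("scene",s[0]/2+80,s[1]/2+140,z)
    print(k,a.round(4)[:2],b.round(4)[:2],np.hypot(*a[:2]).round(3))
E
```

```text
black [0.4179 0.2541] [0.4288 0.2505] 0.489
cyan [0.4535 0.107 ] [0.4616 0.1043] 0.466
yellow [ 0.4587 -0.1026] [ 0.4665 -0.1041] 0.47
magenta [ 0.4295 -0.2497] [ 0.4352 -0.2509] 0.497
red [ 0.3238 -0.2484] [ 0.3343 -0.2498] 0.408
yl [0.422  0.3476] [0.4303 0.3476] 0.547
pA [0.6383 0.1656] [0.6433 0.165 ] 0.659
pB [0.6381 0.0803] [0.6433 0.08  ] 0.643
pC [ 0.6385 -0.0037] [ 0.6433 -0.0049] 0.639
pD [ 0.6379 -0.0888] [ 0.6423 -0.0898] 0.644
```

>>> step_arm([
  [-0.724,0.656,0,-1,87.6],
  [-0.724,0.656,0,-1,87.6],
  [-0.724,0.656,0,-1,87.6],
  [-0.724,0.656,0,-1,87.6],
  [-0.724,0.656,0,-1,87.6],
  [-0.724,0.656,0,-1,87.6],
  [-0.724,0.656,0,-1,87.6],
  [-0.724,0.656,0,-1,87.6],
  [-0.724,0.656,0,-1,87.6],
  [-0.724,0.656,0,-1,87.6],
])

```text
time_s: 0.93
tcp_pos: [0.2901, -0.4576, 0.2264]
eef_rot: [180.0, 0.0, -107.0]
contact_force: [-1.6, 0.5, 0.5]
gripper_width: 0.0875
gripper_force: 0.0
```

>>> step_arm([
  [-0.96,-0.289,0,-0.2863,87.6],
  [-0.96,-0.289,0,-0.2863,87.6],
  [-0.96,-0.289,0,-0.2863,87.6],
  [-0.96,-0.289,0,-0.2863,87.6],
  [-0.96,-0.289,0,-0.2863,87.6],
  [-0.96,-0.289,0,-0.2863,87.6],
  [-0.96,-0.289,0,-0.2863,87.6],
  [-0.96,-0.289,0,-0.2863,87.6],
  [-0.96,-0.289,0,-0.2863,87.6],
  [-0.96,-0.289,0,-0.2863,87.6],
])

```text
time_s: 1.77
tcp_pos: [0.4291, -0.2508, 0.2264]
eef_rot: [180.0, 0.0, -90.1]
contact_force: [-0.4, -0.6, 0.1]
gripper_width: 0.0878
gripper_force: 0.0
```

```bash
cat > wl.py <<'E'
import sys,cv2
from h import *
s=r.get_state(); im=eyes.capture("wrist")[:,:,::-1]
np.save("s.npy",s,allow_pickle=True)
cv2.imwrite(f"pics/{sys.argv[1]}.png",im)
print(s["time_s"],s["tcp_pos"].round(4),s["eef_rot"].round(2),s["joints"].round(1))
E
python3 wl.py w1
```

```text
1.7667 [ 0.4291 -0.2508  0.2264] [ 1.7997e+02  1.0000e-02 -9.0110e+01] [ -7.6   3.6 -21.2  -0.  -65.2   7.5]
```

View pics/w1.png

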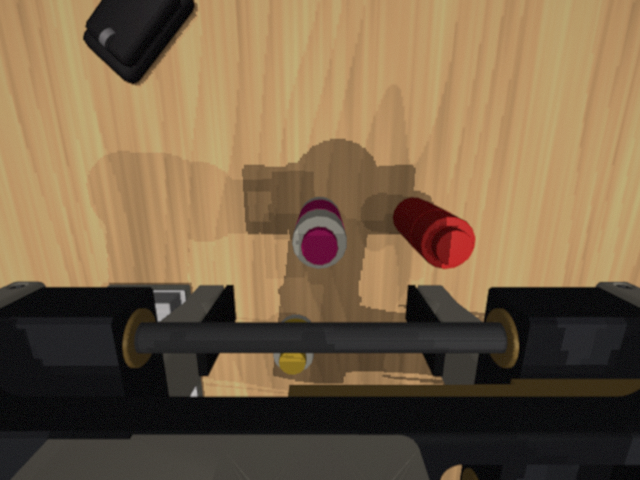

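The wrist view shows the magenta cap top at (320,245), centred between the fingers, with red at (453,248) to its right.

```bash
python3 - <<'E'
from h import *
s=np.load("s.npy",allow_pickle=True).item()
print(at("wrist",320,245,.13,s),at("wrist",453,248,.13,s),at("wrist",293,362,.07,s))
E
```

```text
[ 0.42898076 -0.25429194  0.13      ] [ 0.32472975 -0.25159282  0.13      ] [ 0.45843459 -0.10598698  0.07      ]
```

>>> step_arm([
  [0.006,0,0.3,0,87.6],
  [0.006,0,0.45,0,87.6],
  [0.006,0,0.596,0,87.6],
  [0.006,0,0.596,0,87.6],
  [0.006,0,0.596,0,87.6],
  [0.006,0,0.596,0,60],
  [0.006,0,0.596,0,50],
  [0.006,0,0.596,0,40],
  [0.006,0,0.596,0,40],
  [0.006,0,0.596,0,40],
  [0.006,0,0.596,0,40],
  [0.006,0,0.596,0,40],
], newtons=20)

```text
time_s: 2.82
tcp_pos: [0.4301, -0.2516, 0.0782]
eef_rot: [-179.9, -0.0, -90.0]
contact_force: [1.1, -0.3, 0.1]
gripper_width: 0.0468
gripper_force: 0.0
```

>>> step_arm([
  [0,0,0,0,40],
  [0,0,0,0,40],
  [0,0,0,0,40],
  [0,0,0,0,40],
  [0,0,-0.1,0,40],
  [0,0,-0.2,0,40],
  [0,0,-0.3,0,40],
  [0,0,-0.4,0,40],
  [0,0,-0.4,0,40],
])

```text
time_s: 3.57
tcp_pos: [0.4322, -0.2524, 0.1823]
eef_rot: [-179.6, -0.1, -89.9]
contact_force: [1.4, -0.5, -0.9]
gripper_width: 0.0458
gripper_force: 20.0
```

```bash
python3 wl.py w2
```

```text
3.5667 [ 0.4322 -0.2524  0.1823] [-1.7961e+02 -1.4000e-01 -8.9940e+01] [ -7.7   5.8 -25.    0.1 -58.8   7.7]
```

View pics/w2.png

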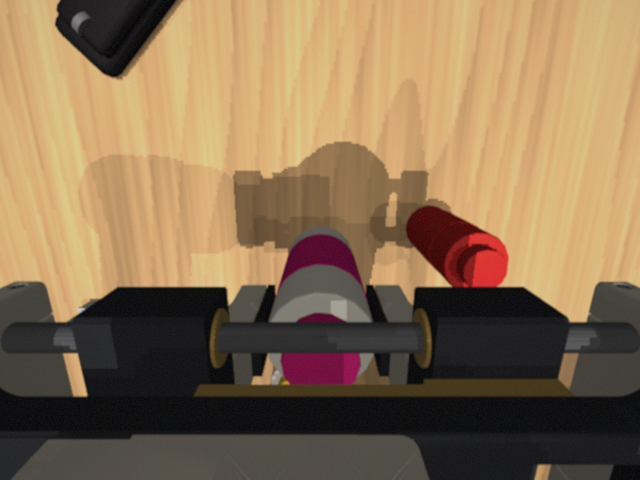

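>>> step_arm([
  [-0.05,-0.025,0,0,40],
  [-0.15,-0.075,0,0,40],
  [-0.28,-0.14,0,0,40],
  [-0.42,-0.21,0,0,40],
  [-0.56,-0.28,0,0,40],
  [-0.7,-0.349,0,0,40],
  [-0.835,-0.416,0,0,40],
])

```text
time_s: 4.2
tcp_pos: [0.5335, -0.0409, 0.1763]
eef_rot: [179.9, -0.0, -90.0]
contact_force: [0.7, -0.7, -0.8]
gripper_width: 0.0455
gripper_force: 20.0
```

>>> step_arm([
  [-0.14,-0.07,0,0,40],
  [-0.28,-0.14,0,0,40],
  [-0.42,-0.21,0,0,40],
  [-0.56,-0.28,0,0,40],
  [-0.7,-0.349,0,0,40],
  [-0.79,-0.394,0,0,40],
  [-0.835,-0.416,0,0,40],
  [-0.835,-0.416,0,0,40],
  [-0.835,-0.416,0,0,40],
  [-0.835,-0.416,0,0,40],
])

```text
time_s: 5.03
tcp_pos: [0.6369, 0.165, 0.1766]
eef_rot: [179.9, -0.0, -90.0]
contact_force: [0.1, -0.7, -1.4]
gripper_width: 0.0455
gripper_force: 20.0
```

```bash
python3 wl.py w3
```

```text
5.0333 [0.6369 0.165  0.1766] [ 1.799e+02 -5.000e-02 -9.002e+01] [ 31.5  20.9  -5.5  -0.  -63.7 -31.5]
```

View pics/w3.png

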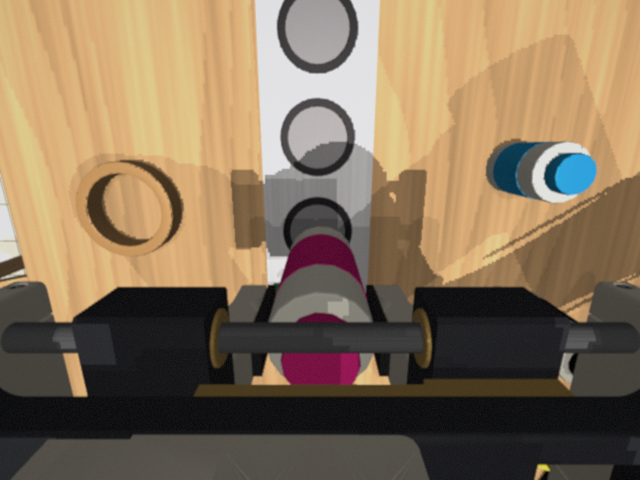

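The bottle is held over the riser. Pad centres are at (317,30), (317.5,136) and about (318,229). The cyan cap is at (570,174).

```bash
python3 - <<'E'
from h import *
s=np.load("s.npy",allow_pickle=True).item()
for p in((317,30),(317.5,136),(318,229)): print(at("wrist",*p,.022,s)[:2])
print(at("wrist",570,174,.09,s))
E
```

```text
[ 0.63883725 -0.0032866 ]
[0.63868416 0.07846788]
[0.63846894 0.16235079]
[0.45931539 0.10639498 0.09      ]
```

>>> step_arm([
  [0.005,-0.002,0.1,0,40],
  [0.005,-0.002,0.2,0,40],
  [0.005,-0.002,0.26,0,40],
  [0.005,-0.002,0.285,0,40],
  [0.005,-0.002,0.295,0,40],
  [0.005,-0.002,0.302,0,40],
  [0.005,-0.002,0.306,0,40],
  [0.005,-0.002,0.306,0,40],
  [0.005,-0.002,0.306,0,40],
])

```text
time_s: 5.83
tcp_pos: [0.6387, 0.1648, 0.1021]
eef_rot: [-179.9, 0.0, -90.0]
contact_force: [-0.6, -0.9, -1.2]
gripper_width: 0.0457
gripper_force: 20.0
```

>>> step_arm([
  [0,0,0.003,0,40],
  [0,0,0.006,0,40],
  [0,0,0.008,0,40],
  [0,0,0.008,0,40],
  [0,0,0.008,0,40],
])

```text
time_s: 6.25
tcp_pos: [0.6386, 0.1649, 0.1002]
eef_rot: [-179.9, 0.0, -90.0]
contact_force: [-2.5, 0.4, 5.2]
gripper_width: 0.0454
gripper_force: 20.0
```

>>> step_arm([
  [0,0,0,0,50],
  [0,0,0,0,60],
  [0,0,0,0,87.6],
  [0,0,0,0,87.6],
  [0,0,0,0,87.6],
  [0,0,0,0,87.6],
  [0,0,-0.1,0,87.6],
  [0,0,-0.25,0,87.6],
  [0,0,-0.4,0,87.6],
  [0,0,-0.508,0,87.6],
  [0,0,-0.508,0,87.6],
])

```text
time_s: 7.17
tcp_pos: [0.6413, 0.1654, 0.2336]
eef_rot: [-179.4, 0.2, -90.0]
contact_force: [0.4, 0.3, 0.5]
gripper_width: 0.0878
gripper_force: 0.0
```

```bash
python3 wl.py w4; python3 - <<'E'
import cv2
from plant import eyes
a=eyes.capture("top")[:,:,::-1]; cv2.imwrite("pics/t4.png",a)
E
```

```text
7.1667 [0.6413 0.1654 0.2336] [-179.43    0.2   -89.96] [ 31.4  18.8  -1.1   0.1 -69.6 -31.4]
```

View pics/w4.png

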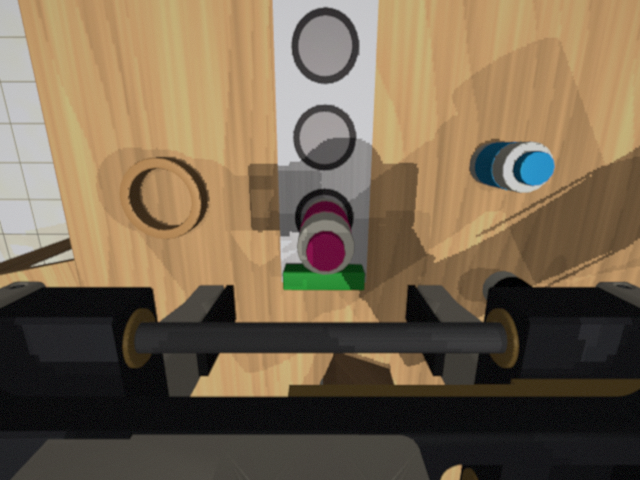

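```bash
python3 - <<'E'
from h import *
s=np.load("s.npy",allow_pickle=True).item()
print(at("wrist",325,251,.152,s)); print(at("wrist",325,46,.022,s),at("wrist",325,137,.022,s),at("wrist",534,168,.09,s))
E
```

```text
[0.63829219 0.16253231 0.152     ]
[ 0.63860334 -0.00488748  0.022     ] [0.63823934 0.07900364 0.022     ] [0.45787018 0.10615927 0.09      ]
```

>>> step_arm([
  [-0.05,0.13,0,0,87.6],
  [-0.11,0.28,0,0,87.6],
  [-0.17,0.43,0,0,87.6],
  [-0.23,0.58,0,0,87.6],
  [-0.29,0.73,0,0,87.6],
  [-0.34,0.84,0,0,87.6],
  [-0.357,0.882,0,0,87.6],
  [-0.357,0.882,0,0,87.6],
  [-0.357,0.882,0,0,87.6],
  [-0.357,0.882,0,0,87.6],
])

```text
time_s: 8.1
tcp_pos: [0.4182, 0.2537, 0.2255]
eef_rot: [180.0, -0.0, -90.0]
contact_force: [0.4, 0.3, -0.3]
gripper_width: 0.0878
gripper_force: 0.0
```

```bash
python3 wl.py w5;python3 - <<'E'
import cv2
cv2.imwrite("pics/c5.png",cv2.imread("pics/w5.png")[100:420,130:510])
E
```

```text
8.1 [0.4182 0.2537 0.2255] [ 1.7997e+02 -5.0000e-02 -8.9990e+01] [ 54.3   2.9 -22.1   0.  -65.  -54.3]
```

View pics/c5.png

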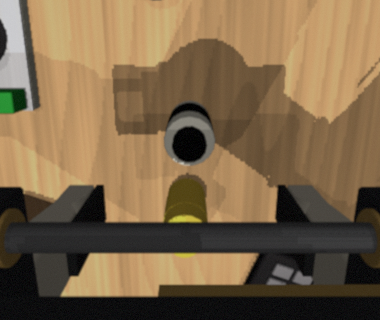

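The magenta bottle measures centred on pad 4's place to about 1 mm. The black cap is at (320,243) in the full picture; the plain yellow one lies behind it.

```bash
python3 - <<'E'
from h import *
s=np.load("s.npy",allow_pickle=True).item()
print(at("wrist",320,243,.11,s))
E
```

```text
[0.41803225 0.25388042 0.11      ]
```

>>> step_arm([
  [0,0,0.15,0,87.6],
  [0,0,0.3,0,87.6],
  [0,0,0.45,0,87.6],
  [0,0,0.6,0,87.6],
  [0,0,0.682,0,87.6],
  [0,0,0.682,0,87.6],
  [0,0,0.682,0,60],
  [0,0,0.682,0,50],
  [0,0,0.682,0,40],
  [0,0,0.682,0,40],
  [0,0,0.682,0,40],
  [0,0,0.682,0,40],
])

```text
time_s: 9.15
tcp_pos: [0.4181, 0.2543, 0.0565]
eef_rot: [-179.9, 0.1, -90.0]
contact_force: [-0.8, -0.1, -0.6]
gripper_width: 0.0529
gripper_force: 0.0
```

>>> step_arm([
  [0,0,0,0,40],
  [0,0,0,0,40],
  [0,0,0,0,40],
  [0,0,0,0,40],
  [0,0,-0.08,0,40],
  [0,0,-0.18,0,40],
  [0,0,-0.28,0,40],
  [0,0,-0.32,0,40],
  [0,0,-0.32,0,40],
])

```text
time_s: 9.9
tcp_pos: [0.4186, 0.2549, 0.1377]
eef_rot: [-179.8, 0.2, -90.0]
contact_force: [1.3, -0.1, -1.4]
gripper_width: 0.0457
gripper_force: 19.9
```

>>> step_arm([
  [0.05,-0.06,0,0,40],
  [0.15,-0.17,0,0,40],
  [0.26,-0.29,0,0,40],
  [0.37,-0.41,0,0,40],
  [0.48,-0.53,0,0,40],
  [0.59,-0.65,0,0,40],
  [0.67,-0.76,0,0,40],
  [0.697,-0.84,0,0,40],
  [0.697,-0.882,0,0,40],
  [0.697,-0.882,0,0,40],
  [0.697,-0.882,0,0,40],
  [0.697,-0.882,0,0,40],
])

```text
time_s: 10.9
tcp_pos: [0.6369, 0.0801, 0.1345]
eef_rot: [179.9, -0.0, -90.0]
contact_force: [-1.3, -0.1, -1.3]
gripper_width: 0.0458
gripper_force: 19.9
```

>>> step_arm([
  [0,0,0.08,0,40],
  [0,0,0.16,0,40],
  [0,0,0.205,0,40],
  [0,0,0.22,0,40],
  [0,0,0.227,0,40],
  [0,0,0.231,0,40],
  [0,0,0.234,0,40],
  [0,0,0.236,0,40],
  [0,0,0.238,0,40],
  [0,0,0.238,0,40],
  [0,0,0.238,0,40],
])

```text
time_s: 11.82
tcp_pos: [0.6392, 0.0799, 0.0778]
eef_rot: [-179.9, 0.0, -90.0]
contact_force: [-1.6, 0.4, 5.5]
gripper_width: 0.0452
gripper_force: 20.0
```

>>> step_arm([
  [0,0,0,0,50],
  [0,0,0,0,60],
  [0,0,0,0,87.6],
  [0,0,0,0,87.6],
  [0,0,0,0,87.6],
  [0,0,0,0,87.6],
  [0,0,-0.1,0,87.6],
  [0,0,-0.25,0,87.6],
  [0,0,-0.4,0,87.6],
  [0,0,-0.53,0,87.6],
  [0,0,-0.6,0,87.6],
  [0,0,-0.6,0,87.6],
])

```text
time_s: 12.82
tcp_pos: [0.6406, 0.0801, 0.2317]
eef_rot: [-179.5, 0.1, -90.0]
contact_force: [0.1, 0.0, 0.0]
gripper_width: 0.0874
gripper_force: 0.0
```

>>> step_arm([
  [-0.02,0.1,0,0,87.6],
  [-0.04,0.25,0,0,87.6],
  [-0.06,0.4,0,0,87.6],
  [-0.08,0.55,0,0,87.6],
  [-0.1,0.67,0,0,87.6],
  [-0.107,0.726,0,0,87.6],
  [-0.107,0.726,0,0,87.6],
  [-0.107,0.726,0,0,87.6],
  [-0.107,0.726,0,0,87.6],
  [-0.107,0.726,0,0,87.6],
])

```text
time_s: 13.65
tcp_pos: [0.4576, 0.1065, 0.2258]
eef_rot: [180.0, -0.0, -90.0]
contact_force: [0.3, -0.2, -0.9]
gripper_width: 0.0872
gripper_force: 0.0
```

```bash
python3 wl.py w6; python3 - <<'E'
import cv2
from h import *
cv2.imwrite("pics/c6.png",cv2.imread("pics/w6.png")[60:420,60:510])
E
```

```text
13.65 [0.4576 0.1065 0.2258] [ 1.7998e+02 -2.0000e-02 -9.0020e+01] [ 37.2   0.9 -24.2   0.  -64.9 -37.2]
```

View pics/c6.png

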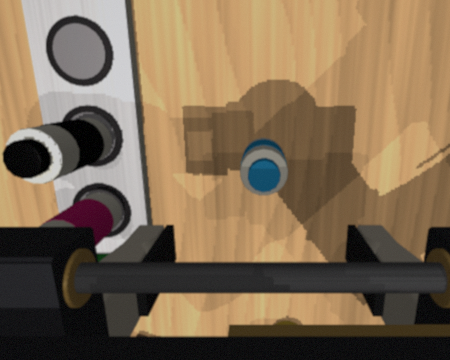

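The black bottle stands upright on its pad. The cyan cap is at (324,235) in the full picture.

```bash
python3 - <<'E'
from h import *
s=np.load("s.npy",allow_pickle=True).item()
print(at("wrist",324,235,.09,s))
E
```

```text
[0.45389142 0.10497402 0.09      ]
```

>>> step_arm([
  [0,0.01,0.15,0,87.6],
  [0,0.01,0.3,0,87.6],
  [0,0.01,0.45,0,87.6],
  [0,0.01,0.6,0,87.6],
  [0,0.01,0.72,0,87.6],
  [0,0.01,0.774,0,87.6],
  [0,0.01,0.774,0,75],
  [0,0.01,0.774,0,50],
  [0,0.01,0.774,0,40],
  [0,0.01,0.774,0,40],
  [0,0.01,0.774,0,40],
  [0,0.01,0.774,0,40],
])

```text
time_s: 14.7
tcp_pos: [0.4549, 0.1068, 0.0336]
eef_rot: [-179.9, 0.1, -90.0]
contact_force: [-0.1, 0.1, 0.7]
gripper_width: 0.0534
gripper_force: 0.0
```

>>> step_arm([
  [0,0,0,0,40],
  [0,0,0,0,40],
  [0,0,0,0,40],
  [0,0,0,0,40],
  [0,0,-0.08,0,40],
  [0,0,-0.18,0,40],
  [0,0,-0.26,0,40],
  [0,0,-0.28,0,40],
  [0,0,-0.28,0,40],
])

```text
time_s: 15.45
tcp_pos: [0.455, 0.107, 0.104]
eef_rot: [-179.8, 0.1, -90.0]
contact_force: [-0.2, -0.3, -1.8]
gripper_width: 0.0458
gripper_force: 20.0
```

>>> step_arm([
  [0.06,-0.06,0,0,40],
  [0.15,-0.17,0,0,40],
  [0.24,-0.29,0,0,40],
  [0.32,-0.41,0,0,40],
  [0.39,-0.53,0,0,40],
  [0.44,-0.64,0,0,40],
  [0.446,-0.71,0,0,40],
  [0.446,-0.736,0,0,40],
  [0.446,-0.736,0,0,40],
  [0.446,-0.736,0,0,40],
  [0.446,-0.736,0,0,40],
])

```text
time_s: 16.37
tcp_pos: [0.6367, -0.0047, 0.1018]
eef_rot: [179.9, -0.0, -90.0]
contact_force: [-1.0, -0.6, -1.3]
gripper_width: 0.0457
gripper_force: 20.0
```

>>> step_arm([
  [0,0,0.06,0,40],
  [0,0,0.12,0,40],
  [0,0,0.165,0,40],
  [0,0,0.18,0,40],
  [0,0,0.187,0,40],
  [0,0,0.191,0,40],
  [0,0,0.194,0,40],
  [0,0,0.196,0,40],
  [0,0,0.198,0,40],
  [0,0,0.198,0,40],
  [0,0,0.198,0,40],
])

```text
time_s: 17.28
tcp_pos: [0.6379, -0.005, 0.0553]
eef_rot: [-180.0, 0.0, -90.0]
contact_force: [-7.7, 1.3, 12.3]
gripper_width: 0.0456
gripper_force: 20.0
```

>>> step_arm([
  [0,0,-0.004,0,45],
  [0,0,-0.004,0,60],
  [0,0,-0.004,0,87.6],
  [0,0,-0.004,0,87.6],
  [0,0,-0.004,0,87.6],
  [0,0,-0.004,0,87.6],
  [0,0,-0.1,0,87.6],
  [0,0,-0.25,0,87.6],
  [0,0,-0.4,0,87.6],
  [0,0,-0.55,0,87.6],
  [0,0,-0.692,0,87.6],
  [0,0,-0.692,0,87.6],
])

```text
time_s: 18.28
tcp_pos: [0.642, -0.0051, 0.2348]
eef_rot: [-179.3, 0.0, -89.9]
contact_force: [1.9, 0.5, 1.9]
gripper_width: 0.0875
gripper_force: 0.0
```

>>> step_arm([
  [0.03,0.1,0,0,87.6],
  [0.1,0.22,0,0,87.6],
  [0.2,0.36,0,0,87.6],
  [0.29,0.5,0,0,87.6],
  [0.36,0.63,0,0,87.6],
  [0.392,0.714,0,0,87.6],
  [0.392,0.714,0,0,87.6],
  [0.392,0.714,0,0,87.6],
  [0.392,0.714,0,0,87.6],
  [0.392,0.714,0,0,87.6],
])

```text
time_s: 19.12
tcp_pos: [0.4607, -0.1028, 0.226]
eef_rot: [-180.0, -0.0, -90.0]
contact_force: [0.1, 1.3, -0.9]
gripper_width: 0.0873
gripper_force: 0.0
```

```bash
python3 wl.py w7; python3 - <<'E'
import cv2
cv2.imwrite("pics/c7.png",cv2.imread("pics/w7.png")[60:420,0:510])
E
```

```text
19.1167 [ 0.4607 -0.1028  0.226 ] [-179.99   -0.    -89.98] [ 11.4   1.1 -24.    0.  -64.9 -11.4]
```

View pics/c7.png

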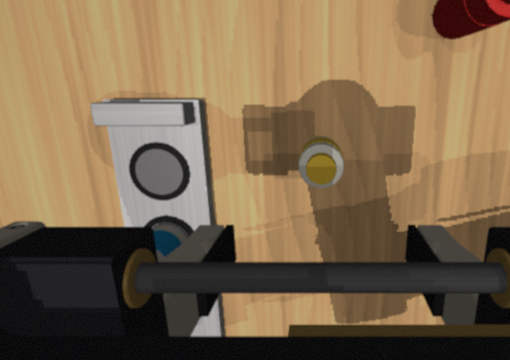

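The yellow cap is at (321,227) in the full picture. Pad 1 is at (159,230), still empty.

```bash
python3 - <<'E'
from h import *
s=np.load("s.npy",allow_pickle=True).item()
print(at("wrist",321,227,.07,s),at("wrist",159,230,.022,s))
E
```

```text
[ 0.45968757 -0.10688514  0.07      ] [ 0.63776344 -0.09235191  0.022     ]
```

>>> step_arm([
  [0.005,0,0.15,0,87.6],
  [0.005,0,0.3,0,87.6],
  [0.005,0,0.45,0,87.6],
  [0.005,0,0.6,0,87.6],
  [0.005,0,0.74,0,87.6],
  [0.005,0,0.82,0,87.6],
  [0.005,0,0.85,0,87.6],
  [0.005,0,0.85,0,65],
  [0.005,0,0.85,0,45],
  [0.005,0,0.85,0,40],
  [0.005,0,0.85,0,40],
  [0.005,0,0.85,0,40],
])

```text
time_s: 20.17
tcp_pos: [0.4609, -0.1042, 0.0149]
eef_rot: [-179.8, 0.0, -90.0]
contact_force: [0.4, -0.2, -0.4]
gripper_width: 0.0598
gripper_force: 0.0
```

>>> step_arm([
  [0,0,0,0,40],
  [0,0,0,0,40],
  [0,0,0,0,40],
  [0,0,0,0,40],
  [0,0,0,0,40],
  [0,0,-0.08,0,40],
  [0,0,-0.18,0,40],
  [0,0,-0.26,0,40],
  [0,0,-0.28,0,40],
  [0,0,-0.28,0,40],
])

```text
time_s: 21.0
tcp_pos: [0.4608, -0.1042, 0.0851]
eef_rot: [-179.8, 0.0, -90.0]
contact_force: [-0.0, -0.2, -1.3]
gripper_width: 0.0459
gripper_force: 20.0
```

>>> step_arm([
  [-0.01,-0.06,0,0,40],
  [-0.02,-0.17,0,0,40],
  [-0.03,-0.3,0,0,40],
  [-0.04,-0.43,0,0,40],
  [-0.05,-0.56,0,0,40],
  [-0.057,-0.66,0,0,40],
  [-0.057,-0.714,0,0,40],
  [-0.057,-0.714,0,0,40],
  [-0.057,-0.714,0,0,40],
  [-0.057,-0.714,0,0,40],
  [-0.057,-0.714,0,0,40],
])

```text
time_s: 21.92
tcp_pos: [0.6371, -0.0902, 0.0829]
eef_rot: [179.9, -0.0, -90.0]
contact_force: [0.2, 0.1, -0.8]
gripper_width: 0.0456
gripper_force: 20.0
```

>>> step_arm([
  [0,0,0.06,0,40],
  [0,0,0.12,0,40],
  [0,0,0.165,0,40],
  [0,0,0.18,0,40],
  [0,0,0.186,0,40],
  [0,0,0.19,0,40],
  [0,0,0.193,0,40],
  [0,0,0.195,0,40],
  [0,0,0.195,0,40],
  [0,0,0.195,0,40],
])

```text
time_s: 22.75
tcp_pos: [0.6384, -0.0902, 0.0363]
eef_rot: [-180.0, -0.0, -90.0]
contact_force: [-2.6, 1.3, 5.5]
gripper_width: 0.0457
gripper_force: 20.0
```

Release, lift, and back away towards the right front to clear the view.

>>> step_arm([
  [0,0,0,0,50],
  [0,0,0,0,60],
  [0,0,0,0,87.6],
  [0,0,0,0,87.6],
  [0,0,0,0,87.6],
  [0,0,0,0,87.6],
  [0,0,-0.1,0,87.6],
  [0,0,-0.25,0,87.6],
  [0,0,-0.4,0,87.6],
  [0,0,-0.55,0,87.6],
  [0,0,-0.76,0,87.6],
  [0,0,-0.76,0,87.6],
])

```text
time_s: 23.75
tcp_pos: [0.6411, -0.0906, 0.2326]
eef_rot: [-179.4, -0.0, -89.9]
contact_force: [1.4, 0.7, 1.8]
gripper_width: 0.0877
gripper_force: 0.0
```

>>> step_arm([
  [0.1,0.07,0,0,87.6],
  [0.22,0.14,0,0,87.6],
  [0.36,0.2,0,0,87.6],
  [0.5,0.26,0,0,87.6],
  [0.64,0.32,0,0,87.6],
  [0.78,0.38,0,0,87.6],
  [0.9,0.4,0,0,87.6],
  [1,0.4,0,0,87.6],
  [1,0.4,0,0,87.6],
  [1,0.4,0,0,87.6],
  [1,0.4,0,0,87.6],
])

```text
time_s: 24.67
tcp_pos: [0.5381, -0.34, 0.2245]
eef_rot: [180.0, 0.0, -90.0]
contact_force: [0.7, -0.3, 0.7]
gripper_width: 0.0876
gripper_force: 0.0
```

```bash
python3 - <<'E'
import cv2
from plant import r,eyes
print(r.get_state()["tcp_pos"])
a=eyes.capture("top")[:,:,::-1]; cv2.imwrite("pics/t9.png",a)
cv2.imwrite("pics/c9.png",cv2.resize(a[130:260,210:460],None,fx=3.2,fy=3.2,interpolation=cv2.INTER_CUBIC))
cv2.imwrite("pics/s9.png",eyes.capture("scene")[:,:,::-1])
E
```

```text
[ 0.53812243 -0.33998957  0.22446212]
```

View pics/c9.png

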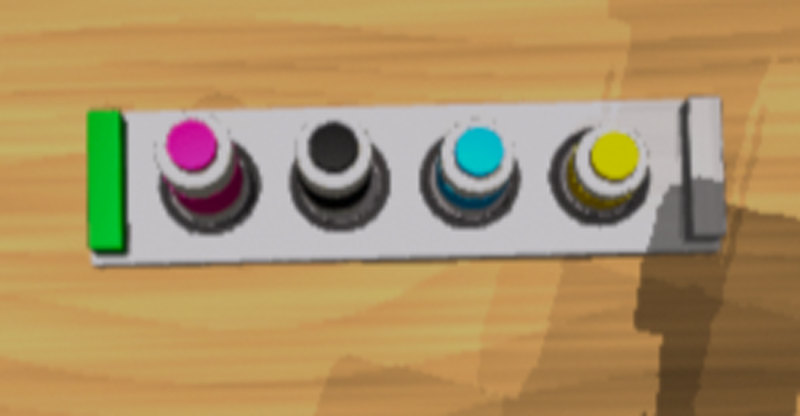

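View pics/s9.png

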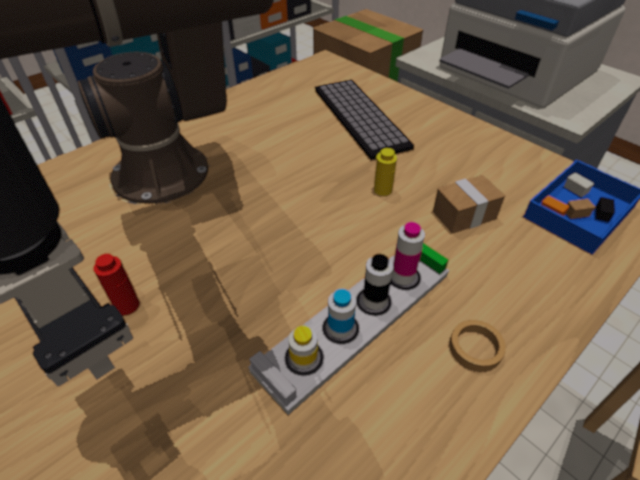

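All four stand upright in the right order. The cap centres in the top crop are at (192,146), (333,147), (480,151) and (615,155). I'll check the centring.

```bash
python3 - <<'E'
from h import *
for (u,v),h,p in zip([(192,146),(333,147),(480,151),(615,155)],(.152,.132,.112,.092),[(.6383,.1656),(.6381,.0803),(.6385,-.0037),(.6379,-.0888)]):
    print(((at("top",u/3.2+210,v/3.2+130,h)[:2]-p)*1e3).round(1))
E
```

```text
[-2.6 -0.7]
[-0.6  3.3]
[-1.3 -0.8]
[-0.9  0. ]
```

```bash
python3 -c "
from plant import workorder
print(workorder.close_job())"
```

```text
the job is handed in; nothing more can be done
None
```

The job is handed in: magenta, black, cyan and yellow stand upright on the pads in that order from the green stop, each within about 3 mm of its pad's centre by the top camera, and the carton was not touched.

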